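Cover the seedling propagator, then take off its blackout cover

ROBOT

A 6-joint arm with a two-finger parallel gripper is mounted at the origin on the work surface. World frame = base frame: x ahead of the robot, y to its left, z up, the work surface at z = 0. Lengths are in m, angles in degrees, forces in N, time in s.
With the tool pointing down it reaches from about 0.375 to 0.825 m from the base axis. Payload 5.5 kg.
Tool frame: the origin (TCP) lies on the centre line of the jaws, within the pads' length; the fingertips stand 25 mm ahead of it and the grasp point (between the pads) lies 6 mm ahead of it (bot.tcp_to_tips is the distance from the TCP to the fingertips, in m); z points along the fingers, y is the line along which they close (so a half turn about z gives the same grasp; the last joint's range is limited). The gripper opens to 85 mm and grips with 20 to 120 N. Pads are 22 mm wide; open, the fingers measure 114 mm over their backs; the gripper's body (76 mm by 85 mm) begins 54 mm behind the grasp point. The pads swing forward as they close: fully open they stand 13 mm farther back than shut.
Start: joints at [71.677, 17.962, -2.699, 69.339, 0, 90], TCP at [0.189, 0.57, 0.256] pointing down, gripper open.
Joint ranges: [-152.73, 152.73], [-39.44, 99.34], [-58.76, 71.6], [-118.89, 123.64], [-81.53, 83.1], [-180, 180]. Speed limits (degrees/s): [136.94, 136.94, 172.46, 180, 180, 180].

INTERFACE

Orientations are given as a 3x3 rotation matrix whose columns are the frame's x, y, z axes.
In Python, from rig import bot gives the robot as it stands.
- The arm moves only by the tool move_arm, never from a script. Its argument "plan" is a list of rows, each an object of numbers: "x", "y", "z": the shift along the tool's x, y, z in m; "twist": the turn about the tool's z in degrees. A call has 1 to 10 rows; each row shifts and turns the commanded pose from where the row before left it, along the tool's axes as they then stand; what a row does not reach is not made up. A row lasts 1/12 s, in which the tool goes at most 41.7 mm and 7.16 degrees, less where a joint would pass 70% of its speed; a pose out of reach is approached as far as the arm can. A call is refused whole if a number of a shift passes 0.0417 or a number of a turn 7.16, either way. A call with a gripper value outside its range is refused whole. "gripper" is the finger opening in m, from 0 to 0.0854, set as the call begins (left out, the last holds). The fingers move at their own pace and stop on an object; "squeeze" is the grip in N (left out, the last holds). Time passes only in rows, so rows that do not move let the fingers close. It gives the time, the measured TCP pose, the force and the opening at its end, in the units of the state.
- bot.get_state(): the state, without advancing time (a new reading comes with each control period).
- bot.grab_frame(name): name is "scene" or "top"; returns a dict with "color" (420x560x3 uint8, blue, green, red), "fx", "fy", "cx", "cy" (pixels), "dist_coeffs" ([k1, k2, p1, p2, k3] as OpenCV has them; the pictures are not rectified), "cam_to_world" (4x4, takes a point from camera to world coordinates). Camera axes: x right, y up, looking along -z (the intrinsics and any distortion apply to the point x, -y, -z); pixel columns grow to the right and rows downward; lengths in m; the calibration is good to about 2 mm. A picture is of the moment at which its call begins. There is no depth.
- bot.finish_job(): hands the job in, once; it reports no verdict.
The state is a dict: "time": time; "joint_positions": joint angles; "qvel": joint speeds; "joint_torque": joint torques, N m; "tool_pos": TCP position; "tcp_rot": TCP orientation; "contact_force": force on the tool from outside, world axes, zero at the start; "ft_torque": the same for the moment, N m; "width": opening from 0.0 (shut) to 1.0 (fully open).
Only numpy, scipy, OpenCV 4.12 (cv2) and the standard library are available. Lean on these libraries where they do the work, as an engineer would, in place of code of your own. Each camera call takes 0.05 s, during which the arm holds its last target. There are 200 camera calls.

TASK

Pick up the nested pair of propagator covers together by the orange knob and lower them, fully seated, onto the green seedling base; let go of the knob, don't drop them. Then lift the black outer cover alone by its white collar, leaving the clear inner lid seated in the base, and finish while still holding the black cover level, straight above the base with its lower edge at least 10 cm above the base's rim. Leave everything else on the bench where it is.

Things in the scene. Friction and masses are not known exactly. Their poses are not given: they have to be found in the camera images.
- propagator: Green open-topped seedling base, sprouts inside, fixed to the bench, left or right. 160 (x) by 120 (y) by 70 mm high, wall 5: mouth 150 by 110. Origin: centre of its underside, on the bench; x along its long side, z up; a half turn makes no difference. Soil and sprouts stay over 15 below the rim.
- base_rim (a point): Centre of the base's mouth at rim height, 70 mm above the base's origin.
- inner_lid: Clear inner lid, loose, about 0.22 kg. Plug 142 (x) by 102 (y) mm, 14 deep, lowest 6 only 136 by 96; above it a flange 164 by 124, 8 thick. Origin: centre of the plug's underside; x along the long side. Starts plug down on the bench under the outer cover. Seated: flange on the rim, origin 56 above the base's origin, play 4 each way, long sides parallel, either way round.
- knob_top (a point): Top centre of the inner lid's upright orange knob, 36 (x) by 20 (y) mm, which rises from the flange (height 22) to 80 above the lid's origin. It pokes up through the outer cover's collar, 10 free all round, and sticks out 28 above it. Lifting it carries both covers.
- outer_cover: Black outer cover, loose, about 0.25 kg, resting by weight alone on the inner lid's flange. Plate 180 (x) by 140 (y) mm, 4 thick, skirt hanging 6 below it round the edge. Origin: centre at the skirt's lower edge; plate top 10 above it; x along the long side. Nested: origin 16 above the inner lid's origin (72 above the base's when seated), shifted at most 4, parallel.
- collar_top (a point): Top centre of the outer cover's upright white rectangular collar, 66 (x) by 50 (y) mm outside, wall 5, rising 26 above the plate, 36 above the cover's origin. Lifting it lifts the outer cover only.
- pot: Bystander, to be left alone: small terracotta pot, 64 across, 60 high, between the stack and the propagator (mm). Origin: centre of its underside.
- twine: Bystander, to be left alone: cork-coloured twine spool, 52 across, 50 high, nearer the robot, between the stack and the propagator (mm). Origin: centre of its underside.
- knife: Bystander, to be left alone: harvest knife lying flat, orange handle, 180 long, 14 high, at the bench's right (mm). Origin: under the knife, on the bench, 90 mm from either tip.
- feed_bottle: Bystander, to be left alone: white plant-feed bottle with green cap, 60 across, 140 high, at the back (mm). Origin: centre of its underside.
- seed_jar: Bystander, to be left alone: amber glass jar, 66 across, 85 high, at the back (mm). Origin: centre of its underside.
- mug: Bystander, to be left alone: blue mug, 76 across, 85 high, at the back (mm). Origin: centre of its underside.
- can: Bystander, to be left alone: metal can, 66 across, 90 high, at the bench's left (mm). Origin: centre of its underside.
Mind the look-alikes: they are no part of the job. There is more than one size of the propagator; the one meant has the size given above.

How it is judged (in metres and radians):
On the way, in this order (a step that is already met when the one before it is completed fails the run):
1. both covers, nested, are lifted together by the knob (z of outer_cover in the frame of inner_lid below 0.02 m and horizontal distance between outer_cover and inner_lid below 0.01 m and height (world z) of inner_lid above 0.04 m and contact force between the fingers and inner_lid above 1 N), for 0.2 s.
2. both covers, still nested, are fully seated on the base and the knob is let go (z of outer_cover in the frame of inner_lid below 0.02 m and horizontal distance between outer_cover and inner_lid below 0.01 m and z of inner_lid in the frame of propagator between 0.05 and 0.059 m and horizontal distance between inner_lid and propagator below 0.008 m and angle between the x axis of inner_lid and the x axis of propagator, either way round below 0.1 rad and angle between inner_lid's own z axis and vertical below 0.05 rad and contact force between the fingers and inner_lid below 0.5 N), for 0.2 s.
At the end, for the whole second after the job is handed in: Inner lid seated in the base (height within 3 mm, 8 mm sideways, 0.1 rad, level), not touched by the fingers; outer cover gripped, still, level within 0.2 rad, within 60 mm sideways of the base centre, lower edge at least 80 mm above the rim, touching neither lid nor base (z of inner_lid in the frame of propagator between 0.05 and 0.059 m and horizontal distance between inner_lid and propagator below 0.008 m and angle between the x axis of inner_lid and the x axis of propagator, either way round below 0.1 rad and angle between inner_lid's own z axis and vertical below 0.05 rad and z of outer_cover in the frame of propagator above 0.15 m and horizontal distance between outer_cover and propagator below 0.06 m and angle between outer_cover's own z axis and vertical below 0.2 rad and linear speed of outer_cover below 0.03 m/s and contact force between the fingers and outer_cover above 2 N and contact force between the fingers and inner_lid below 0.5 N and contact force between outer_cover and inner_lid below 0.3 N and contact force between outer_cover and propagator below 0.3 N); the arm keeps its last pose, push and grip.
It fails at once if the inner lid is let go while more than 8 mm above its seat over the base (dropped), or is pulled up again with the outer cover (z of inner_lid in the frame of propagator above 0.064 m and horizontal distance between inner_lid and propagator below 0.08 m and contact force between the fingers and inner_lid below 0.2 N).
It fails at once if the outer cover is lifted off while the inner lid is not seated in the base (z of outer_cover in the frame of inner_lid above 0.035 m and not (z of inner_lid in the frame of propagator between 0.05 and 0.059 m and horizontal distance between inner_lid and propagator below 0.008 m and angle between the x axis of inner_lid and the x axis of propagator, either way round below 0.1 rad and angle between inner_lid's own z axis and vertical below 0.05 rad)).
It fails at once if a bystander is moved more than 30 mm or knocked over (distance of any of pot, twine, knife, feed_bottle, seed_jar, mug, can from where it was at the start of the episode above 0.03 m or angle between any of pot, twine, feed_bottle, seed_jar, mug, can's own z axis and vertical above 0.3 rad).
It also fails if it takes over 50 s, if anything falls off the work surface, if the arm or the gripper's body presses on something with over 40 N, if the wrist force passes 120 N, or if a joint passes its speed limit or range.

## Working session

There is one attempt and no reset: what is moved stays moved. The work goes in short steps, Python scripts to look and compute and a tool call to move; the robot and the scene stay as the last step left them, time stands still between calls to the robot, and variables do not carry over. Pictures are saved under pics/ and viewed, on a budget of 10 in all, crops included, one or two more only if the job needs it, and the job is handed in when it is done.

Besides the shell and the picture viewer there is one more tool, called after "Emit:" as name([rows], argument=value, ...), one row to a line, values as JSON. move_arm: Moves the arm, as the interface text tells. Its arguments: {"type":"object","properties":{"plan":{"type":"array"},"gripper":{"type":"number"},"squeeze":{"type":"number"}},"required":["plan"]}

```bash
mkdir -p pics; ls; python3 - <<'E'
from rig import bot
import cv2, pickle, numpy as np
F={}
for n in("scene","top"):
    f=bot.grab_frame(n);F[n]=f;cv2.imwrite(f"pics/{n}0.png",f["color"])
    print(n,f["fx"],f["fy"],f["cx"],f["cy"],f["dist_coeffs"],np.round(f["cam_to_world"],4).tolist())
pickle.dump(F,open("f0.pkl","wb"))
s=bot.get_state();print(s["time"],s["tool_pos"],np.round(s["tcp_rot"],3).tolist(),s["width"])
E
```

```text
pics
scene 478.85489844679194 478.85489844679194 277.5675886534385 207.30006857866255 [-0.15884215  0.          0.          0.          0.        ] [[0.1782, -0.7905, 0.586, 1.2477], [0.9839, 0.1345, -0.1177, -0.1383], [0.0142, 0.5975, 0.8017, 1.0275], [0.0, 0.0, 0.0, 1.0]]
top 466.8453788064806 466.8453788064806 279.91184042090015 215.3147879961739 [0.04991423 0.         0.         0.         0.        ] [[0.0154, 0.9987, -0.0486, 0.4981], [-0.9998, 0.0158, 0.0093, 0.0269], [0.0101, 0.0485, 0.9988, 1.237], [0.0, 0.0, 0.0, 1.0]]
0.1 [0.18846211 0.56914177 0.2555523 ] [[-0.949, 0.314, -0.0], [0.314, 0.949, -0.001], [-0.0, -0.001, -1.0]] 1.0010873258754227
```

View pics/top0.png

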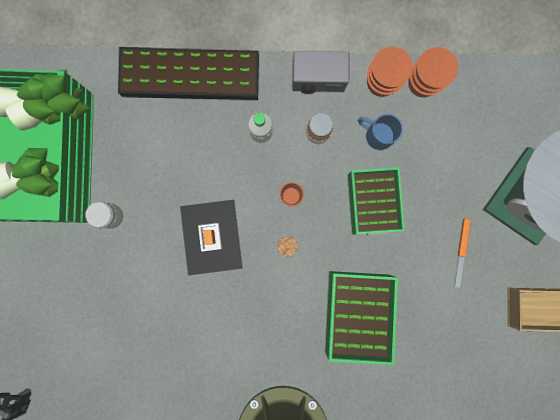

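View pics/scene0.png

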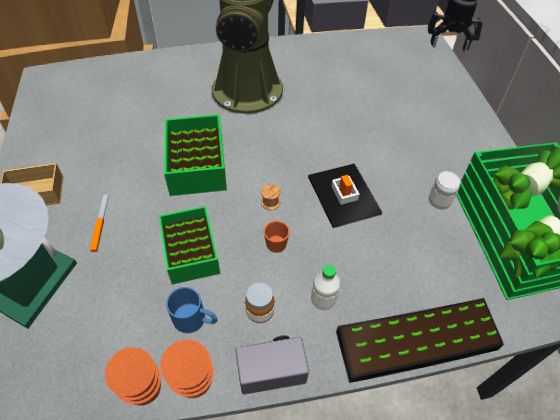

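The top view shows the stack at about (210,237), with its orange knob at (208,237), and two green trays. The one at (376,201) is about 50x65 px, which matches 120x160 mm; the one at (363,318) is too large. The pot is at (291,194), and the spool is at (288,246). Next I'll measure in both views.

```bash
cat > h.py <<'E'
import cv2, numpy as np, pickle
def rays(f,px):
    K=np.array([[f["fx"],0,f["cx"]],[0,f["fy"],f["cy"]],[0,0,1]])
    u=cv2.undistortPoints(np.float64(px).reshape(-1,1,2),K,np.float64(f["dist_coeffs"])).reshape(-1,2)
    d=np.c_[u[:,0],-u[:,1],-np.ones(len(u))]
    T=np.array(f["cam_to_world"]); return T[:3,3],d@T[:3,:3].T
def plane(f,px,z):
    o,d=rays(f,px); return (o+d*((z-o[2])/d[:,2])[:,None])[:,:2]
def hsvmask(f,roi,lo,hi):
    h=cv2.cvtColor(f["color"],cv2.COLOR_BGR2HSV)
    m=cv2.inRange(h,np.array(lo),np.array(hi)); k=np.zeros_like(m); x0,y0,x1,y1=roi; k[y0:y1,x0:x1]=255
    return m&k
def big(m):
    c,_=cv2.findContours(m,cv2.RETR_EXTERNAL,cv2.CHAIN_APPROX_NONE)
    return max(c,key=cv2.contourArea).reshape(-1,2)
def rect(f,c,z):
    p=plane(f,c,z)*1000; (cx,cy),(w,h),a=cv2.minAreaRect(np.float32(p))
    if w<h: w,h,a=h,w,a+90
    a=(a+90)%180-90
    return np.round([cx,cy,w,h,a],1)   # mm, deg of the long side
E
python3 - <<'E'
from h import *
F=pickle.load(open("f0.pkl","rb"))
R={"top":dict(base=(340,160,412,242),st=(170,190,255,285)),"scene":dict(base=(150,200,228,290),st=(300,155,390,230))}
for n,f in F.items():
    r=R[n]
    for nm,roi,lo,hi,z in (("rim>V",r["base"],(50,120,150),(85,255,255),.07),("base any",r["base"],(50,120,60),(85,255,255),.07),
       ("plate",r["st"],(0,0,0),(180,255,75),.026),("collar",r["st"],(0,0,170),(180,60,255),.052),("knob",r["st"],(3,120,120),(22,255,255),.080)):
        m=hsvmask(f,roi,lo,hi)
        if not m.any(): print(n,nm,"none");continue
        c=big(m);print(n,nm,rect(f,c,z),"px",cv2.boundingRect(c))
    x0,y0,x1,y1=r["base"];m=f["color"][y0:y1,x0:x1]
    x2,y2,x3,y3=r["st"];k=f["color"][y2:y3,x2:x3]
    cv2.imwrite(f"pics/{n}_c.png",np.hstack([cv2.resize(m,(390,560),interpolation=0),cv2.resize(k,(410,560),interpolation=0)]))
f=F["top"];print("pot",plane(f,[[291,194]],.06),"spool",plane(f,[[288,246]],.05))
E
```

```text
scene rim>V [ 596.3 -227.8  160.2  119.6    4.9] px (159, 206, 59, 64)
scene base any [ 615.3 -226.2  198.2  119.6    4.9] px (159, 206, 61, 78)
scene plate [500.7 191.8 183.6 142.1   8.2] px (308, 164, 74, 64)
scene collar [594.1  97.7  59.5  49.2   3. ] px (309, 211, 23, 19)
scene knob [514.  190.3  66.3  25.9  -7.1] px (341, 175, 12, 21)
top rim>V [ 595.9 -227.6  158.7  119.9    4.9] px (352, 168, 52, 66)
top base any [ 595.9 -226.9  158.7  121.2    4.9] px (351, 168, 53, 66)
top plate [496.2 208.7 177.5 104.8   8.1] px (181, 202, 41, 73)
top collar [498.7 193.7  66.2  50.9   7.9] px (198, 223, 23, 28)
top knob [498.1 192.8  34.5  19.7   1.4] px (204, 230, 9, 15)
pot [[ 0.6098623  -0.01126671]] spool [[ 0.47829589 -0.0058575 ]]
```

View pics/top_c.png

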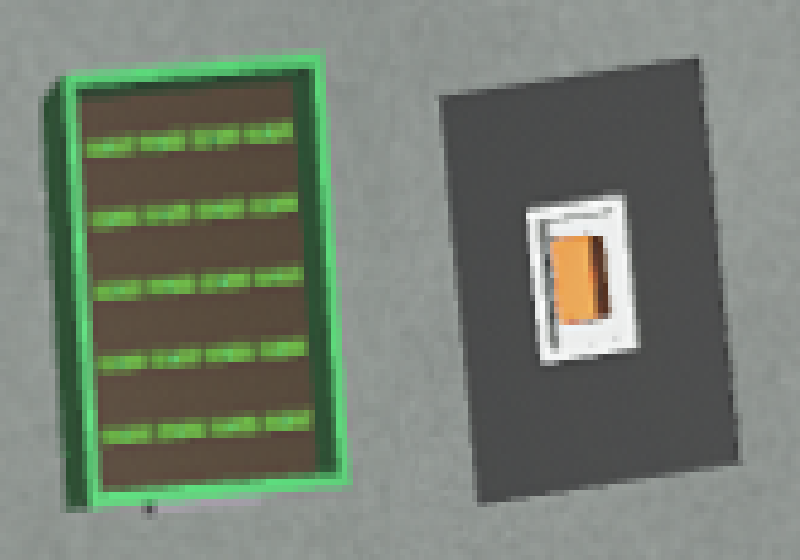

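The scene and top views agree on the base: centre (596,-228), 160x120 mm, yaw 4.9°. The collar is at (499,194) with yaw 8°, and its 66x51 mm size checks out. The knob is at about (498,193). I'll turn the tool so the jaws close across the knob's 20 mm side.

Emit:
move_arm([
  {"twist":-6.6},
  {"twist":-6.6},
  {"twist":-6.6},
  {"twist":-6.5},
  {},
], gripper=0.0854, squeeze=60)

```text
schema error: expected keys x, y, z, twist
```

```bash
cat > go.py <<'E'
import sys,numpy as np
from rig import bot
def go(x,y,z,yaw):  # target TCP (m); yaw deg of the lid x axis (tool y = yaw+90)
    s=bot.get_state();R=np.array(s["tcp_rot"]);p=np.array(s["tool_pos"])
    d=R.T@(np.array([x,y,z])-p)
    a=np.degrees(np.arctan2(R[1,1],R[0,1]));
    print("t",round(s["time"],2),"pos",np.round(p,4),"yaw",round(a-90,2),"zdown",np.round(R[:,2],4),"j",np.round(s["joint_positions"],1),"F",np.round(s["contact_force"],1),"w",round(s["width"]*85.4,1))
    print("shift",np.round(d,4),"twist",round((a-90-yaw+180)%360-180,2))
if __name__=="__main__": go(*map(float,sys.argv[1:]))
E
python3 go.py .4985 .193 .18 8
```

```text
t 0.1 pos [0.1885 0.5691 0.2556] yaw -18.32 zdown [-5.0e-04 -1.4e-03 -1.0e+00] j [71.7 18.  -2.7 69.3 -0.  90. ] F [ 0.4  0.3 -0.2] w 85.5
shift [-0.4126 -0.2595  0.0759] twist -26.32
```

Emit:
move_arm([
  {"x":0,"y":0,"z":0,"twist":-6.6},
  {"x":0,"y":0,"z":0,"twist":-6.6},
  {"x":0,"y":0,"z":0,"twist":-6.6},
  {"x":0,"y":0,"z":0,"twist":-6.5},
  {"x":0,"y":0,"z":0,"twist":0},
], gripper=0.0854, squeeze=60)

```text
time: 0.52
tool_pos: [0.1885, 0.5693, 0.2558]
tcp_rot: [[-0.99, -0.142, -0.0], [-0.142, 0.99, -0.001], [0.0, -0.001, -1.0]]
contact_force: [0.7, -0.2, 0.1]
width: 0.996
```

```bash
python3 go.py .4985 .193 .18 8
```

```text
t 0.52 pos [0.1885 0.5693 0.2558] yaw 8.14 zdown [-3.e-04 -9.e-04 -1.e+00] j [71.7 18.  -2.7 69.3 -0.  63.5] F [ 0.7 -0.2  0.1] w 85.1
shift [-0.2536 -0.4163  0.0761] twist 0.14
```

Emit:
move_arm([
  {"x":-0.0254,"y":-0.0208,"z":0.0038,"twist":0},
  {"x":-0.0127,"y":-0.0312,"z":0.0038,"twist":0},
  {"x":-0.0127,"y":-0.0312,"z":0.0038,"twist":0},
  {"x":-0.0127,"y":-0.0312,"z":0.0038,"twist":0},
  {"x":-0.019,"y":-0.0312,"z":0.0038,"twist":0},
  {"x":-0.019,"y":-0.0312,"z":0.0038,"twist":0},
  {"x":-0.019,"y":-0.0312,"z":0.0038,"twist":0},
  {"x":-0.019,"y":-0.0312,"z":0.0038,"twist":0},
  {"x":-0.019,"y":-0.0312,"z":0.0038,"twist":0},
  {"x":-0.019,"y":-0.0312,"z":0.0038,"twist":0},
])

```text
time: 1.35
tool_pos: [0.4069, 0.2939, 0.2181]
tcp_rot: [[-0.991, -0.135, -0.0], [-0.135, 0.991, 0.0], [0.0, 0.0, -1.0]]
contact_force: [-0.1, 0.3, 0.5]
width: 0.998
```

Emit:
move_arm([
  {"x":-0.019,"y":-0.0312,"z":0.0076,"twist":0},
  {"x":-0.019,"y":-0.0312,"z":0.0076,"twist":0},
  {"x":-0.019,"y":-0.0312,"z":0.0076,"twist":0},
  {"x":-0.019,"y":-0.0208,"z":0.0076,"twist":0},
  {"x":0,"y":0,"z":0.0076,"twist":0},
  {"x":0,"y":0,"z":0,"twist":0},
  {"x":0,"y":0,"z":0,"twist":0},
])

```text
time: 1.93
tool_pos: [0.4965, 0.1927, 0.1797]
tcp_rot: [[-0.991, -0.137, -0.002], [-0.137, 0.991, -0.0], [0.002, 0.0, -1.0]]
contact_force: [-0.3, 0.6, -0.4]
width: 0.997
```

```bash
python3 go.py .4985 .193 .083 8
```

```text
t 1.93 pos [0.4965 0.1927 0.1797] yaw 7.86 zdown [-2.e-03 -3.e-04 -1.e+00] j [ 21.2  13.4 -19.1  57.7   0.   13.3] F [-0.3  0.6 -0.4] w 85.1
shift [-0.0022  0.      0.0967] twist -0.14
```

Emit:
move_arm([
  {"x":-0.002,"y":0,"z":0.015,"twist":0},
  {"x":0,"y":0,"z":0.015,"twist":0},
  {"x":0,"y":0,"z":0.015,"twist":0},
  {"x":0,"y":0,"z":0.015,"twist":0},
  {"x":0,"y":0,"z":0.015,"twist":0},
  {"x":0,"y":0,"z":0.012,"twist":0},
  {"x":0,"y":0,"z":0.0103,"twist":0},
  {"x":0,"y":0,"z":0,"twist":0},
  {"x":0,"y":0,"z":0,"twist":0},
])

```text
time: 2.68
tool_pos: [0.4987, 0.1937, 0.0831]
tcp_rot: [[-0.99, -0.14, -0.001], [-0.14, 0.99, -0.0], [0.001, -0.0, -1.0]]
contact_force: [0.8, 0.4, 0.3]
width: 1.004
```

Emit:
move_arm([
  {"x":0,"y":0,"z":0,"twist":0},
  {"x":0,"y":0,"z":0,"twist":0},
  {"x":0,"y":0,"z":0,"twist":0},
  {"x":0,"y":0,"z":0,"twist":0},
  {"x":0,"y":0,"z":0,"twist":0},
  {"x":0,"y":0,"z":0,"twist":0},
  {"x":0,"y":0,"z":0,"twist":0},
  {"x":0,"y":0,"z":0,"twist":0},
], gripper=0.0, squeeze=60)

```text
time: 3.35
tool_pos: [0.4997, 0.1933, 0.0834]
tcp_rot: [[-0.99, -0.139, 0.001], [-0.139, 0.99, 0.001], [-0.001, 0.0, -1.0]]
contact_force: [-0.5, 1.2, 4.4]
width: 0.222
```

```bash
python3 go.py .4985 .193 .22 8; python3 -c "
from rig import bot;import cv2
f=bot.grab_frame('scene')['color'][130:260,260:430];cv2.imwrite('pics/s1.png',cv2.resize(f,None,fx=4,fy=4,interpolation=2))"
```

```text
t 3.35 pos [0.4997 0.1933 0.0834] yaw 7.97 zdown [ 6.e-04  6.e-04 -1.e+00] j [ 21.1  18.8 -25.7  45.4   0.   13.2] F [-0.5  1.2  4.4] w 19.0
shift [ 1.100e-03 -1.000e-04 -1.366e-01] twist -0.03
```

View pics/s1.png

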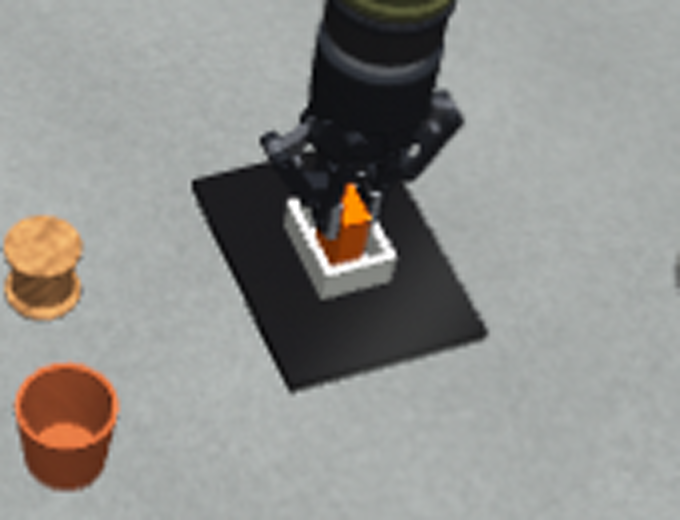

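In the crop, the jaws hold the knob (centre about (345,225)) with the tips just above the collar, and the opening reads 19 mm. I'll lift.

Emit:
move_arm([
  {"x":0,"y":0,"z":-0.005,"twist":0},
  {"x":0,"y":0,"z":-0.01,"twist":0},
  {"x":0,"y":0,"z":-0.015,"twist":0},
  {"x":0,"y":0,"z":-0.02,"twist":0},
  {"x":0,"y":0,"z":-0.02,"twist":0},
  {"x":0,"y":0,"z":-0.02,"twist":0},
  {"x":0,"y":0,"z":-0.02,"twist":0},
  {"x":0,"y":0,"z":-0.015,"twist":0},
  {"x":0,"y":0,"z":-0.01,"twist":0},
  {"x":0,"y":0,"z":-0.005,"twist":0},
])

```text
time: 4.23
tool_pos: [0.4997, 0.193, 0.2245]
tcp_rot: [[-0.99, -0.139, 0.001], [-0.139, 0.99, 0.0], [-0.001, 0.0, -1.0]]
contact_force: [0.6, 0.2, -5.7]
width: 0.219
```

Emit:
move_arm([
  {"x":0,"y":0,"z":0,"twist":0},
  {"x":0,"y":0,"z":0,"twist":0},
  {"x":0,"y":0,"z":0,"twist":0},
  {"x":0,"y":0,"z":0,"twist":0},
])

```text
time: 4.57
tool_pos: [0.4987, 0.1928, 0.2218]
tcp_rot: [[-0.99, -0.139, -0.002], [-0.139, 0.99, -0.001], [0.002, -0.001, -1.0]]
contact_force: [-0.6, 0.1, -5.2]
width: 0.222
```

```bash
python3 go.py .5961 -.2277 .22 4.9; python3 - <<'E'
from rig import bot;from h import *
F={n:bot.grab_frame(n) for n in("scene","top")};pickle.dump(F,open("f1.pkl","wb"))
a=F["scene"]["color"][80:280,250:450];b=F["top"]["color"][160:310,140:290]
cv2.imwrite("pics/lift.png",np.hstack([cv2.resize(x,(400,400),interpolation=2) for x in(a,b)]))
E
```

```text
t 4.57 pos [0.4987 0.1928 0.2218] yaw 7.98 zdown [-2.1e-03 -8.0e-04 -1.0e+00] j [ 21.1  12.  -15.1  63.1  -0.   13.2] F [-0.6  0.1 -5.2] w 18.9
shift [-0.0381 -0.4299  0.0019] twist 3.08
```

View pics/lift.png

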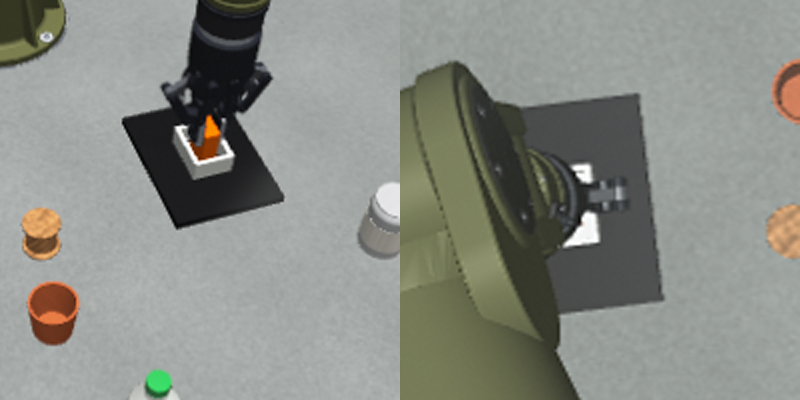

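Both covers came up: 5.2 N matches their combined weight. The crops show the cover level and nested round the knob at about (210,140) in the left one. I'll carry it over.

Emit:
move_arm([
  {"x":-0.001,"y":-0.01,"z":0,"twist":0},
  {"x":-0.002,"y":-0.02,"z":0,"twist":0},
  {"x":-0.002,"y":-0.02,"z":0,"twist":0},
  {"x":-0.002,"y":-0.02,"z":0,"twist":0},
  {"x":-0.002,"y":-0.02,"z":0,"twist":0},
  {"x":-0.002,"y":-0.02,"z":0,"twist":0},
  {"x":-0.002,"y":-0.02,"z":0,"twist":0},
  {"x":-0.002,"y":-0.02,"z":0,"twist":0},
  {"x":-0.002,"y":-0.02,"z":0,"twist":0},
  {"x":-0.002,"y":-0.02,"z":0,"twist":0},
])

```text
time: 5.5
tool_pos: [0.5445, 0.0058, 0.2228]
tcp_rot: [[-0.99, -0.139, -0.0], [-0.139, 0.99, -0.0], [0.0, -0.0, -1.0]]
contact_force: [-0.1, 0.7, -4.9]
width: 0.223
```

Emit:
move_arm([
  {"x":-0.002,"y":-0.02,"z":0,"twist":0},
  {"x":-0.002,"y":-0.02,"z":0,"twist":0},
  {"x":-0.002,"y":-0.02,"z":0,"twist":0},
  {"x":-0.002,"y":-0.02,"z":0,"twist":0},
  {"x":-0.002,"y":-0.02,"z":0,"twist":0},
  {"x":-0.002,"y":-0.02,"z":0,"twist":0},
  {"x":-0.002,"y":-0.02,"z":0,"twist":0},
  {"x":-0.002,"y":-0.02,"z":0,"twist":0},
  {"x":-0.002,"y":-0.02,"z":0,"twist":0},
  {"x":-0.002,"y":-0.02,"z":0,"twist":0},
])

```text
time: 6.33
tool_pos: [0.5918, -0.1895, 0.2226]
tcp_rot: [[-0.99, -0.138, -0.001], [-0.138, 0.99, -0.0], [0.001, -0.0, -1.0]]
contact_force: [0.1, -0.1, -4.9]
width: 0.219
```

Emit:
move_arm([
  {"x":0,"y":-0.02,"z":0,"twist":0},
  {"x":0,"y":-0.01,"z":0,"twist":1},
  {"x":0,"y":-0.01,"z":0,"twist":1},
  {"x":0,"y":0,"z":0,"twist":1},
  {"x":0,"y":0,"z":0,"twist":0},
  {"x":0,"y":0,"z":0,"twist":0},
  {"x":0,"y":0,"z":0,"twist":0},
  {"x":0,"y":0,"z":0,"twist":0},
  {"x":0,"y":0,"z":0,"twist":0},
  {"x":0,"y":0,"z":0,"twist":0},
])

```text
time: 7.17
tool_pos: [0.5975, -0.2269, 0.2231]
tcp_rot: [[-0.996, -0.088, 0.0], [-0.088, 0.996, 0.0], [-0.0, 0.0, -1.0]]
contact_force: [-0.2, 0.1, -5.1]
width: 0.217
```

```bash
python3 go.py .597 -.2277 .16 4.9; python3 - <<'E'
from rig import bot;from h import *
f=bot.grab_frame("scene");pickle.dump(f,open("f2.pkl","wb"))
cv2.imwrite("pics/over.png",cv2.resize(f["color"][100:300,100:300],(600,600),interpolation=2))
E
```

```text
t 7.17 pos [ 0.5975 -0.2269  0.2231] yaw 5.02 zdown [ 1.e-04  0.e+00 -1.e+00] j [-20.8  23.    0.1  67.1   0.  -25.8] F [-0.2  0.1 -5.1] w 18.5
shift [ 0.0006 -0.0008  0.0631] twist 0.12
```

View pics/over.png

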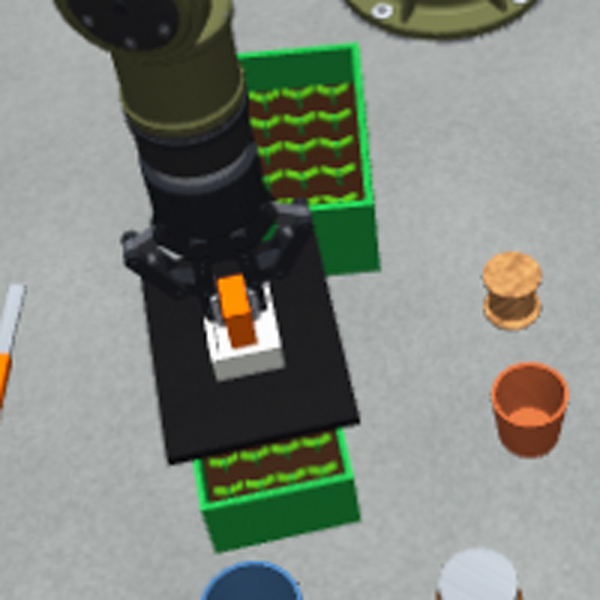

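The crop shows the covers level over the correct base, with the knob at (233,300). The plate's far corners are at (168,460) and (358,420), and the base pokes out below. I'll check those corners against the expected plate position.

```bash
python3 - <<'E'
from h import *
f=pickle.load(open("f2.pkl","rb"))
m=hsvmask(f,(140,185,225,256),(0,0,0),(180,255,75))
z=.1397+.026
c=np.array([[168,455],[357,417]])/3+100-.33
p=plane(f,c,z)*1000;print(p,"len",np.linalg.norm(p[1]-p[0]))
a=np.radians(4.9);u=np.array([np.cos(a),np.sin(a)])
d=p[1]-p[0];print("yaw",np.degrees(np.arctan2(-d[0],d[1])),"cover centre",p.mean(0)-90*u)
mk=hsvmask(f,(165,185,195,220),(3,120,200),(22,255,255));k=big(mk);print("knob",rect(f,k,.1397+.08),cv2.boundingRect(k))
w=hsvmask(f,(160,185,200,230),(0,0,215),(180,40,255));k=big(w);print("collar",rect(f,k,.1397+.052),cv2.boundingRect(k))
E
```

```text
[[ 688.89166728 -286.79792621]
 [ 679.13717344 -151.17297163]] len 135.9752861916134
yaw 4.113775537329139 cover centre [ 594.3433437 -226.672972 ]
knob [ 597.3 -226.9   35.2   18.     3.6] (173, 192, 10, 14)
collar [ 608.9 -225.8   49.6   39.8  -85. ] (168, 201, 25, 19)
```

The knob measures (597.3,-226.9), about 1.5 mm off target. I'll correct that and lower gently.

Emit:
move_arm([
  {"x":0.001,"y":-0.0008,"z":0.008,"twist":0.1},
  {"x":0,"y":0,"z":0.012,"twist":0},
  {"x":0,"y":0,"z":0.012,"twist":0},
  {"x":0,"y":0,"z":0.012,"twist":0},
  {"x":0,"y":0,"z":0.01,"twist":0},
  {"x":0,"y":0,"z":0.008,"twist":0},
  {"x":0,"y":0,"z":0,"twist":0},
  {"x":0,"y":0,"z":0,"twist":0},
  {"x":0,"y":0,"z":0,"twist":0},
  {"x":0,"y":0,"z":0,"twist":0},
])

```text
time: 8.05
tool_pos: [0.5972, -0.2285, 0.1619]
tcp_rot: [[-0.996, -0.085, 0.001], [-0.085, 0.996, -0.001], [-0.001, -0.001, -1.0]]
contact_force: [-0.2, -0.6, -5.1]
width: 0.225
```

Emit:
move_arm([
  {"x":0,"y":0,"z":0.003,"twist":0},
  {"x":0,"y":0,"z":0.003,"twist":0},
  {"x":0,"y":0,"z":0.003,"twist":0},
  {"x":0,"y":0,"z":0.003,"twist":0},
  {"x":0,"y":0,"z":0.003,"twist":0},
  {"x":0,"y":0,"z":0,"twist":0},
  {"x":0,"y":0,"z":0,"twist":0},
  {"x":0,"y":0,"z":0,"twist":0},
  {"x":0,"y":0,"z":0,"twist":0},
])

```text
time: 8.8
tool_pos: [0.5967, -0.2283, 0.1462]
tcp_rot: [[-0.996, -0.085, 0.0], [-0.085, 0.996, -0.0], [-0.0, -0.0, -1.0]]
contact_force: [-0.0, -0.3, -5.2]
width: 0.22
```

```bash
python3 go.py .596 -.2277 .1394 4.9
```

```text
t 8.8 pos [ 0.5967 -0.2283  0.1462] yaw 4.88 zdown [ 3.e-04 -1.e-04 -1.e+00] j [-20.9  25.5  -6.5  58.   -0.  -25.8] F [-0.  -0.3 -5.2] w 18.8
shift [0.0007 0.0007 0.0068] twist -0.02
```

Emit:
move_arm([
  {"x":0,"y":0,"z":0.002,"twist":0},
  {"x":0,"y":0,"z":0.002,"twist":0},
  {"x":0,"y":0,"z":0.002,"twist":0},
  {"x":0,"y":0,"z":0,"twist":0},
  {"x":0,"y":0,"z":0,"twist":0},
  {"x":0,"y":0,"z":0,"twist":0},
])

```text
time: 9.3
tool_pos: [0.5965, -0.2282, 0.1399]
tcp_rot: [[-0.996, -0.085, -0.0], [-0.085, 0.996, 0.0], [0.0, 0.0, -1.0]]
contact_force: [-0.2, 0.1, -4.4]
width: 0.221
```

Emit:
move_arm([
  {"x":0,"y":0,"z":0.001,"twist":0},
  {"x":0,"y":0,"z":0.0005,"twist":0},
  {"x":0,"y":0,"z":0,"twist":0},
  {"x":0,"y":0,"z":0,"twist":0},
  {"x":0,"y":0,"z":0,"twist":0},
])

```text
time: 9.72
tool_pos: [0.5966, -0.2283, 0.1395]
tcp_rot: [[-0.996, -0.085, 0.001], [-0.085, 0.996, -0.0], [-0.001, -0.0, -1.0]]
contact_force: [-3.9, 1.3, 5.0]
width: 0.221
```

```bash
python3 go.py .596 -.2277 .1394 4.9
```

```text
t 9.72 pos [ 0.5966 -0.2283  0.1395] yaw 4.88 zdown [ 7.e-04 -2.e-04 -1.e+00] j [-20.9  25.8  -7.   57.2   0.  -25.8] F [-3.9  1.3  5. ] w 18.9
shift [0.0006 0.0006 0.0001] twist -0.02
```

The force switched from −5 to +5 N exactly at the expected height, so the covers are seated. I'll let go.

Emit:
move_arm([
  {"x":0,"y":0,"z":0,"twist":0},
  {"x":0,"y":0,"z":0,"twist":0},
  {"x":0,"y":0,"z":0,"twist":0},
  {"x":0,"y":0,"z":0,"twist":0},
  {"x":0,"y":0,"z":0,"twist":0},
  {"x":0,"y":0,"z":0,"twist":0},
  {"x":0,"y":0,"z":0,"twist":0},
  {"x":0,"y":0,"z":0,"twist":0},
], gripper=0.0854)

```text
time: 10.38
tool_pos: [0.5966, -0.2283, 0.1385]
tcp_rot: [[-0.996, -0.085, -0.0], [-0.085, 0.996, -0.0], [0.0, -0.0, -1.0]]
contact_force: [0.3, -0.5, 0.3]
width: 0.999
```

```bash
python3 go.py .596 -.2277 .1135 4.9; python3 - <<'E'
from rig import bot;from h import *
f=bot.grab_frame("scene");pickle.dump(f,open("f3.pkl","wb"))
cv2.imwrite("pics/seat.png",cv2.resize(f["color"][130:300,120:290],(680,600),interpolation=2))
mk=hsvmask(f,(165,185,205,245),(3,120,200),(22,255,255));k=big(mk);print("knob",rect(f,k,.056+.08),cv2.boundingRect(k))
E
```

```text
t 10.38 pos [ 0.5966 -0.2283  0.1385] yaw 4.88 zdown [-0. -0. -1.] j [-20.9  25.9  -7.   57.1  -0.  -25.8] F [ 0.3 -0.5  0.3] w 85.3
shift [0.0005 0.0006 0.025 ] twist -0.02
knob [ 596.4 -228.1   35.6   19.5    5.9] (178, 214, 10, 14)
```

View pics/seat.png

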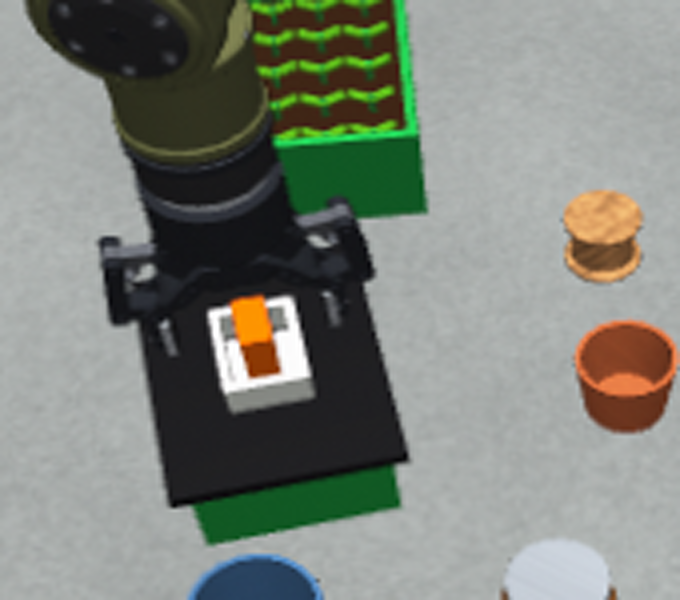

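The covers are released and seated. The plate is level, and the knob at (253,318) in the crop works out to (596.4,-228.1) in the world, within 1 mm of the base centre. The open fingers straddle the collar. I'll go down and grip it.

Emit:
move_arm([
  {"x":0,"y":0,"z":0.006,"twist":0},
  {"x":0,"y":0,"z":0.006,"twist":0},
  {"x":0,"y":0,"z":0.006,"twist":0},
  {"x":0,"y":0,"z":0.006,"twist":0},
  {"x":0,"y":0,"z":0.003,"twist":0},
  {"x":0,"y":0,"z":0,"twist":0},
  {"x":0,"y":0,"z":0,"twist":0},
  {"x":0,"y":0,"z":0,"twist":0},
])

```text
time: 11.1
tool_pos: [0.5967, -0.2283, 0.1116]
tcp_rot: [[-0.996, -0.085, 0.0], [-0.085, 0.996, -0.0], [-0.0, -0.0, -1.0]]
contact_force: [0.1, -0.5, -1.0]
width: 1.001
```

Emit:
move_arm([
  {"x":0,"y":0,"z":0,"twist":0},
  {"x":0,"y":0,"z":0,"twist":0},
  {"x":0,"y":0,"z":0,"twist":0},
  {"x":0,"y":0,"z":0,"twist":0},
  {"x":0,"y":0,"z":0,"twist":0},
  {"x":0,"y":0,"z":0,"twist":0},
  {"x":0,"y":0,"z":0,"twist":0},
  {"x":0,"y":0,"z":0,"twist":0},
], gripper=0.0, squeeze=50)

```text
time: 11.77
tool_pos: [0.5969, -0.2284, 0.1121]
tcp_rot: [[-0.996, -0.085, 0.001], [-0.085, 0.996, -0.0], [-0.001, -0.0, -1.0]]
contact_force: [0.3, 0.7, 5.1]
width: 0.574
```

```bash
python3 go.py .596 -.2277 .235 4.9
```

```text
t 11.77 pos [ 0.5969 -0.2284  0.1121] yaw 4.88 zdown [ 8.e-04 -3.e-04 -1.e+00] j [-20.9  27.1  -8.9  54.    0.  -25.8] F [0.3 0.7 5.1] w 49.0
shift [ 0.0007  0.0007 -0.1229] twist -0.02
```

Emit:
move_arm([
  {"x":0,"y":0,"z":-0.003,"twist":0},
  {"x":0,"y":0,"z":-0.004,"twist":0},
  {"x":0,"y":0,"z":-0.005,"twist":0},
  {"x":0,"y":0,"z":-0.005,"twist":0},
  {"x":0,"y":0,"z":-0.005,"twist":0},
  {"x":0,"y":0,"z":0,"twist":0},
  {"x":0,"y":0,"z":0,"twist":0},
  {"x":0,"y":0,"z":0,"twist":0},
])

```text
time: 12.43
tool_pos: [0.5965, -0.2282, 0.1334]
tcp_rot: [[-0.996, -0.085, -0.0], [-0.085, 0.996, 0.0], [0.0, 0.0, -1.0]]
contact_force: [-0.4, 0.2, -1.7]
width: 0.575
```

Emit:
move_arm([
  {"x":0,"y":0,"z":-0.005,"twist":0},
  {"x":0,"y":0,"z":-0.01,"twist":0},
  {"x":0,"y":0,"z":-0.015,"twist":0},
  {"x":0,"y":0,"z":-0.015,"twist":0},
  {"x":0,"y":0,"z":-0.015,"twist":0},
  {"x":0,"y":0,"z":-0.015,"twist":0},
  {"x":0,"y":0,"z":-0.015,"twist":0},
  {"x":0,"y":0,"z":-0.01,"twist":0},
  {"x":0,"y":0,"z":-0.006,"twist":0},
  {"x":0,"y":0,"z":0,"twist":0},
])

```text
time: 13.27
tool_pos: [0.5973, -0.2286, 0.2414]
tcp_rot: [[-0.996, -0.085, 0.002], [-0.085, 0.996, -0.001], [-0.002, -0.001, -1.0]]
contact_force: [0.3, -0.0, -2.6]
width: 0.572
```

Emit:
move_arm([
  {"x":0,"y":0,"z":0,"twist":0},
  {"x":0,"y":0,"z":0,"twist":0},
  {"x":0,"y":0,"z":0,"twist":0},
  {"x":0,"y":0,"z":0,"twist":0},
])

```text
time: 13.6
tool_pos: [0.5961, -0.2281, 0.2386]
tcp_rot: [[-0.996, -0.085, -0.001], [-0.085, 0.996, 0.001], [0.001, 0.001, -1.0]]
contact_force: [-0.4, 0.2, -3.0]
width: 0.571
```

```bash
python3 go.py .596 -.2277 .235 4.9; python3 - <<'E'
from rig import bot;from h import *
f=bot.grab_frame("scene");g=bot.grab_frame("top");pickle.dump((f,g),open("f4.pkl","wb"))
cv2.imwrite("pics/end.png",np.hstack([cv2.resize(f["color"][100:300,100:300],(400,400),interpolation=2),cv2.resize(g["color"][130:280,310:460],(400,400),interpolation=2)]))
E
```

```text
t 13.6 pos [ 0.5961 -0.2281  0.2386] yaw 4.88 zdown [-1.5e-03  6.0e-04 -1.0e+00] j [-20.9  22.6   1.5  69.    0.  -25.8] F [-0.4  0.2 -3. ] w 48.8
shift [0.0001 0.0004 0.0036] twist -0.02
```

View pics/end.png

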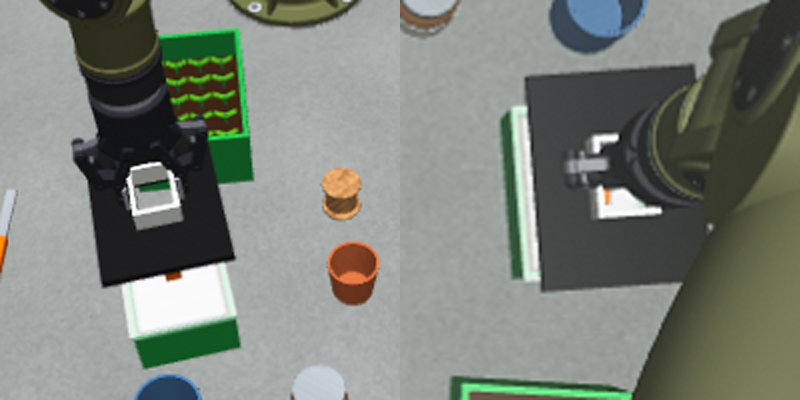

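The black cover is held level and clear of the base. The clear lid with the orange knob sits in the base at about (180,300), and the pot and spool haven't moved. Handing in.

```bash
python3 -c "
from rig import bot;print(bot.finish_job());s=bot.get_state();print(s['time'],s['tool_pos'],s['contact_force'],s['width'])"
```

```text
the job is handed in; nothing more can be done
None
the job is handed in; nothing more can be done
```

I finished the job and handed it in at about 13.7 s of the 50 s allowed; `finish_job` gives no verdict.

**What I did:** I lifted both covers together by the orange knob and lowered them onto the smaller green base, the one measuring 160 x 120 mm. I let go of the knob once they were seated, then lifted the black cover alone by its white collar. The arm is still holding it.

**Last checks:**
- **Lift by the knob:** about 5 N on the wrist, which matches both covers' weight.
- **Seating:** the load came off at exactly the expected height. After release, the knob measured within about 1 mm of the base centre.
- **Lifting the black cover:** the load was about 3 N, roughly the outer cover's weight alone. The jaws read 49 mm on the 50 mm collar.
- **Final pose:** the cover is level and centred. I worked out its lower edge at about 125–130 mm above the rim from the arm's travel, not from a picture.
- **Last picture:** the clear lid is still in the base, and none of the bystanders in view (pot, spool, mug) has visibly moved.

**What disagreed:** the scene camera's readings of the cover and collar were poor because the arm and shading got in the way (the cover about 2 mm off, the collar about 12 mm off). I relied on the knob readings instead. The first move call was refused for its format, and nothing moved.

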